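Find the tilting cover on the bench trunking and push it open

ROBOT

A 6-joint arm with a two-finger parallel gripper is mounted at the origin on the work surface. World frame = base frame: x ahead of the robot, y to its left, z up, the work surface at z = 0. Lengths are in m, angles in rad, forces in N, time in s.
With the tool pointing down it reaches from about 0.4 to 0.825 m from the base axis. Payload 7 kg.
Tool frame: the origin (TCP) lies at the very end of the fingers, on their centre line; the grasp point (between the pads) lies 19 mm behind it; x points along the fingers, y is the direction in which the jaws open and shut, and the axes are right-handed (so a half turn about x gives the same grasp; the last joint's range is limited). The gripper opens to 88 mm and grips with 3 to 60 N. Pads are 19 mm wide; open, the fingers measure 130 mm over their backs; the gripper's body (78 mm by 193 mm) begins 47 mm behind the grasp point.
Start: joints at [0.288, 0.359, 0.012, 0, -1.224, -0.288], TCP at [0.675, -0, 0.227] pointing down, gripper open.
Joint ranges: [-3.07, 3.07], [-1.43, 2.12], [-1.02, 1.25], [-3.03, 1.67], [-3.05, -0], [-3.03, 3.03]. Speed limits (rad/s): [2.39, 2.39, 3.01, 3.14, 3.14, 3.14].

INTERFACE

Orientations are given as [roll, pitch, yaw] about the fixed x, y, z axes, in that order (R = Rz(yaw) Ry(pitch) Rx(roll)).
In Python, from station import arm, cams gives the robot as it stands. The module is installed in compiled form; this text tells all that it offers.
- The arm moves only by the tool carry_out, never from a script. Its argument "deltas" is a list of rows, each a list of 6 numbers: the shift along the tool's x, y, z in units of 0.04 m (1.0 is 0.04 m), then the turn, a rotation vector about the tool's x, y, z in units of 4 degrees (1.0 is 4 degrees). In form: [[tx, ty, tz, ax, ay, az], ...]. A call has 1 to 5 rows; each row shifts and turns the pose as measured when the row begins, along the tool's axes as they then stand; what a row does not reach is not made up. A row lasts 1/10 s, in which the tool goes at most 50 mm and 8.59 degrees, less where a joint would pass 70% of its speed; a pose out of reach is approached as far as the arm can. A call with a number of a shift or a turn outside -1 to 1 is refused whole. A call with a gripper value outside its range is refused whole. "hand" is the closure, from 0 (fully open) to 1 (shut), set as the call begins (left out, the last holds). The fingers move at their own pace and stop on an object; "newtons" is the grip in N (left out, the last holds). Time passes only in rows, so rows that do not move let the fingers close. It gives the time, the measured TCP pose, the force and the opening at its end, in the units of the state.
- arm.get_state(): the state, without advancing time (a new reading comes with each control period).
- cams.grab_frame(name): name is "scene" or "side" or "wrist"; returns a dict with "pixels" (400x640x3 uint8, red, green, blue), "fx", "fy", "cx", "cy" (pixels), "k1" (the pictures are not rectified: a ray, as slopes to the right and down, at radius r is drawn at 1 + k1 r^2 times it, then the intrinsics apply), "T" (4x4, takes a point from camera to world coordinates); the wrist camera has in their place "hand_eye" (4x4, takes a point from camera to tool coordinates, whose origin is the TCP and whose axes are the tool frame's). Camera axes: x right, y up, looking along -z (the intrinsics and any distortion apply to the point x, -y, -z); pixel columns grow to the right and rows downward; lengths in m; the calibration is good to about 2 mm. A picture is of the moment at which its call begins: read the wrist's pose just before it. There is no depth.
- arm.job_done(): hands the job in, once; it reports no verdict.
The state is a dict: "t": time; "q": joint angles; "qd": joint speeds; "joint_efforts": joint torques, N m; "eef_pos": TCP position; "ee_rot": TCP orientation; "force": force on the tool from outside, world axes, zero at the start; "moment": the same for the moment, N m; "width": finger opening in m.
Only numpy, scipy, OpenCV 4.12 (cv2) and the standard library are available. Lean on these libraries where they do the work, as an engineer would, in place of code of your own. Each camera call takes 0.05 s, during which the arm holds its last target.

TASK

One of the four identical covers on the bench trunking is the tilting access cover; the other three are blanking plates. Press gently on the ribbed end of the covers until you find the one that rocks, tip that one well up, and then push its raised front edge over until it stands open, upright against its stop. Use only the fingertips or the outside of the fingers: do not grip the cover, do not force the fixed ones, leave everything else on the bench where it is, and take the hand away at the end.

Things in the scene. Friction and masses are not known exactly. Their poses are not given: they have to be found in the camera images.
- trunk: bench-top service trunking, an aluminium channel fixed to the bench, 624 long (along y) x 170 deep (along x) x 90 high; origin at the centre of its underside, x points away from its front, z up. Four covers in black bezels lie on it, pivot lines at x = +5, centres at y = -209, -93, +93, +209, in any order; the top is plain metal between and at the ends. 85 deep hollow below each cover
- mechanism (a point): centre of the trunking's top face. How the tilting cover moves: about its own y, on a friction hinge (0.06 N m; 2 to 6 N on the ribs tips it), staying where left. Ribbed end sinks, front edge rises. Tipped 55 degrees or more, a few N level push on the raised edge turns it over; tipped less, a level push wedges. Stop at 95 degrees: front edge topmost, 70 above the pivot. Blanking plates do not give
- cover_a: one of four look-alike grey covers, a plate 130 (along x) x 100 (along y) x 6. Origin: mid thickness, at the pivot line of a tilting one, mid y; front edge (towards the robot) at x = -70, far edge at x = +60, upper face at z = +3, flush with the trunking's top when closed; z then points up. Five low ribs to press, centred at x = +40. May be the tilting cover or a rigid blanking plate
- cover_b: one of four look-alike grey covers, a plate 130 (along x) x 100 (along y) x 6. Origin: mid thickness, at the pivot line of a tilting one, mid y; front edge (towards the robot) at x = -70, far edge at x = +60, upper face at z = +3, flush with the trunking's top when closed; z then points up. Five low ribs to press, centred at x = +40. May be the tilting cover or a rigid blanking plate
- cover_c: one of four look-alike grey covers, a plate 130 (along x) x 100 (along y) x 6. Origin: mid thickness, at the pivot line of a tilting one, mid y; front edge (towards the robot) at x = -70, far edge at x = +60, upper face at z = +3, flush with the trunking's top when closed; z then points up. Five low ribs to press, centred at x = +40. May be the tilting cover or a rigid blanking plate
- cover_d: one of four look-alike grey covers, a plate 130 (along x) x 100 (along y) x 6. Origin: mid thickness, at the pivot line of a tilting one, mid y; front edge (towards the robot) at x = -70, far edge at x = +60, upper face at z = +3, flush with the trunking's top when closed; z then points up. Five low ribs to press, centred at x = +40. May be the tilting cover or a rigid blanking plate
- spool: steel solder spool standing on the plain middle piece of the trunking, 52 across, 28 high; loose, not part of the job; origin at the centre of its underside
- jar: small clear jar with black cap standing on an end piece of the trunking, 34 across, 30 high; loose, not part of the job; origin at the centre of its underside
- meter: black handheld multimeter lying on the bench in front of the trunking, 188 x 86 x 46; loose, not part of the job; origin at the centre of its underside
- breadboard: white breadboard with a small red board on it, 165 x 55 x 17, lying in front of the trunking; loose, not part of the job; origin at the centre of its underside
- mug: white mug standing in front of the trunking, 76 across, 88 high, handle to its +y; loose, not part of the job; origin at the centre of its underside
- screwdriver: screwdriver lying behind the trunking, handle up to about 30 thick; loose, not part of the job; origin beneath it, at bench level
- notes: yellow pad of sticky notes behind the trunking, 76 x 76 x 18; loose, not part of the job; origin at the centre of its underside
- tray: small open blue parts tray behind the trunking, 80 x 120 x 35; loose, not part of the job; origin at the centre of its underside

How it is judged:
On the way:
1. the tilting cover rocks under a finger: tipped more than 7 degrees while touched (((angle between cover_a's own z axis and vertical between 0.12 and 1.2 rad and contact force between the fingers and cover_a above 0.3 N) or (angle between cover_b's own z axis and vertical between 0.12 and 1.2 rad and contact force between the fingers and cover_b above 0.3 N) or (angle between cover_c's own z axis and vertical between 0.12 and 1.2 rad and contact force between the fingers and cover_c above 0.3 N) or (angle between cover_d's own z axis and vertical between 0.12 and 1.2 rad and contact force between the fingers and cover_d above 0.3 N))).
At the end, for the whole second after the job is handed in: The tilting cover stands open, more than 78 degrees from closed, at rest and released; every loose thing on the bench and trunking is within 20 mm of where it started (((angle between cover_a's own z axis and vertical above 1.36 rad and angular speed of cover_a below 0.1 rad/s) or (angle between cover_b's own z axis and vertical above 1.36 rad and angular speed of cover_b below 0.1 rad/s) or (angle between cover_c's own z axis and vertical above 1.36 rad and angular speed of cover_c below 0.1 rad/s) or (angle between cover_d's own z axis and vertical above 1.36 rad and angular speed of cover_d below 0.1 rad/s)) and distance of each of spool, jar, meter, breadboard, mug, screwdriver, notes, tray from where it was at the start of the episode below 0.02 m); the robot touches nothing.
It fails at once if a loose thing on the bench is lifted, carried or pushed more than 20 mm (distance of any of spool, jar, meter, breadboard, mug, screwdriver, notes, tray from where it was at the start of the episode above 0.02 m).
It fails at once if a cover is forced with more than 70 N (contact force between the fingers and cover_a above 70 N or contact force between the fingers and cover_b above 70 N or contact force between the fingers and cover_c above 70 N or contact force between the fingers and cover_d above 70 N).
It fails at once if the cover is gripped: it lies between the finger pads ((contact force between the fingers and cover_a above 0.5 N and z of the grasp point in the frame of cover_a between -0.005 and 0.005 m and x of the grasp point in the frame of cover_a between -0.072 and 0.062 m and y of the grasp point in the frame of cover_a between -0.052 and 0.052 m) or (contact force between the fingers and cover_b above 0.5 N and z of the grasp point in the frame of cover_b between -0.005 and 0.005 m and x of the grasp point in the frame of cover_b between -0.072 and 0.062 m and y of the grasp point in the frame of cover_b between -0.052 and 0.052 m) or (contact force between the fingers and cover_c above 0.5 N and z of the grasp point in the frame of cover_c between -0.005 and 0.005 m and x of the grasp point in the frame of cover_c between -0.072 and 0.062 m and y of the grasp point in the frame of cover_c between -0.052 and 0.052 m) or (contact force between the fingers and cover_d above 0.5 N and z of the grasp point in the frame of cover_d between -0.005 and 0.005 m and x of the grasp point in the frame of cover_d between -0.072 and 0.062 m and y of the grasp point in the frame of cover_d between -0.052 and 0.052 m)).
It also fails if it takes over 58 s, if anything falls off the work surface, if the arm or the gripper's body presses on something with over 40 N, if the wrist force passes 120 N, or if a joint passes its speed limit or range.

## Working session

There is one attempt and no reset: what is moved stays moved. The work goes in short steps, Python scripts to look and compute and a tool call to move; the robot and the scene stay as the last step left them, time stands still between calls to the robot, and variables do not carry over. Pictures are saved under pics/ and viewed, and the job is handed in when it is done.

Besides the shell and the picture viewer there is one more tool, called after "Emit:" as name(argument=value, ...), one argument or row to a line, values as JSON. carry_out: Moves the arm, as the interface text tells. Shifts and turns lie within -1 to 1; 1 stands for 0.04 m of shift or 4 degrees of turn. Its arguments: {"type":"object","properties":{"deltas":{"type":"array","items":{"type":"array","items":{"type":"number","minimum":-1,"maximum":1}}},"hand":{"type":"number"},"newtons":{"type":"number"}},"required":["deltas"]}

```bash
mkdir -p pics; python3 - <<'E'
from station import arm,cams
import cv2,json,numpy as np
s=arm.get_state();print(s)
for n in ["scene","side","wrist"]:
    f=cams.grab_frame(n);cv2.imwrite(f"pics/{n}0.png",f["pixels"][:,:,::-1])
    print(n,{k:(np.round(v,4).tolist() if k!="pixels" else 0) for k,v in f.items()})
E
```

```text
{'t': 0.0, 'q': array([ 2.88079429e-01,  3.59325254e-01,  1.10377147e-02, -3.41264516e-04,
       -1.22411437e+00, -2.88087005e-01]), 'qd': array([ 0.00075984, -0.00072406,  0.00072142,  0.0002273 , -0.00248377,
       -0.00072825]), 'joint_efforts': array([-8.00930356e-04, -5.82726967e+01,  2.93058443e+01,  6.99745238e+00,
        6.93249181e-03, -2.06530804e-04]), 'eef_pos': array([ 6.74492773e-01, -4.96641809e-05,  2.25654955e-01]), 'ee_rot': array([ 1.66169503,  1.56915899, -3.05081773]), 'force': array([ 0.40357637,  0.6005359 , -0.51663428]), 'moment': array([ 0.07523854, -0.0376544 , -0.01470001]), 'width': 0.08763445491336329}
scene {'pixels': 0, 'fx': 490.9637, 'fy': 490.9637, 'cx': 321.809, 'cy': 201.375, 'k1': -0.1411, 'T': [[-0.7859, -0.5407, 0.3, 0.8503], [0.6183, -0.6794, 0.3951, 0.4723], [-0.0098, 0.496, 0.8683, 0.9802], [0.0, 0.0, 0.0, 1.0]]}
side {'pixels': 0, 'fx': 390.6755, 'fy': 390.6755, 'cx': 314.9853, 'cy': 202.2374, 'k1': -0.0636, 'T': [[0.9822, 0.0713, -0.1738, 0.3965], [-0.1869, 0.4658, -0.8649, -0.6668], [0.0193, 0.882, 0.4708, 0.4924], [0.0, 0.0, 0.0, 1.0]]}
wrist {'pixels': 0, 'fx': 353.5839, 'fy': 353.5839, 'cx': 320.825, 'cy': 197.5386, 'k1': -0.0811, 'hand_eye': [[0.0006, 0.2588, -0.9659, -0.1581], [1.0, 0.0001, 0.0007, 0.0006], [0.0003, -0.9659, -0.2588, -0.0694], [0.0, 0.0, 0.0, 1.0]]}
```

View pics/scene0.png

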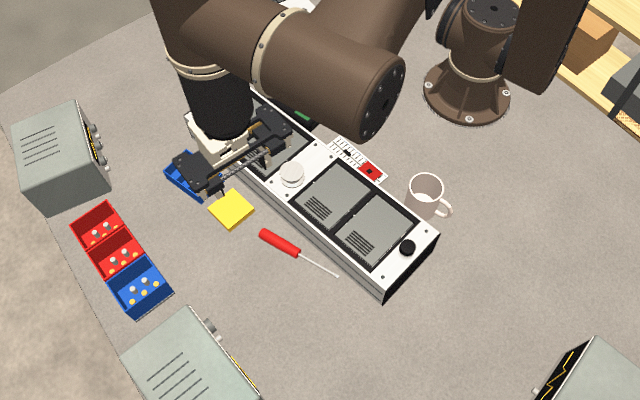

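View pics/side0.png

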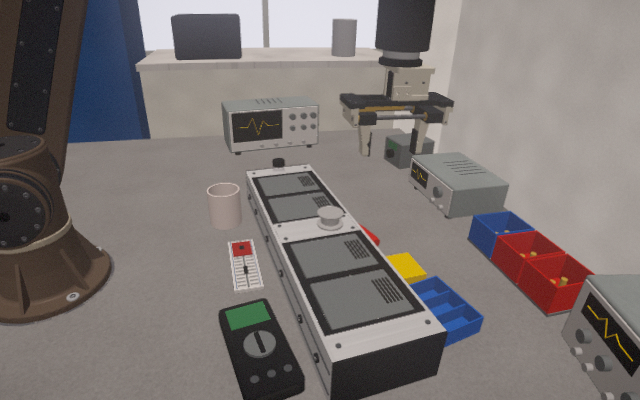

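View pics/wrist0.png

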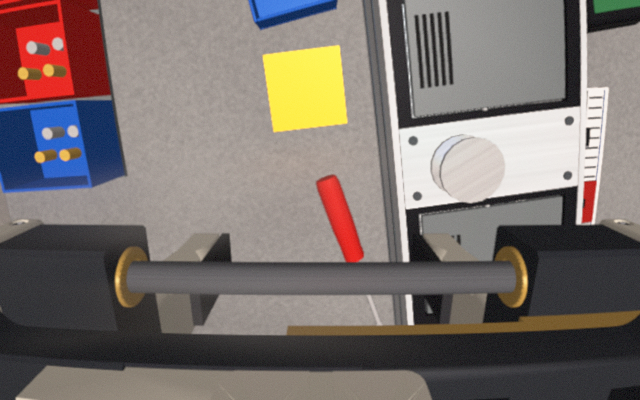

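```bash
cat > h.py <<'E'
from station import arm,cams
import cv2,numpy as np
from scipy.spatial.transform import Rotation as Ro
def grab(n,save=None):
    s=arm.get_state(); f=cams.grab_frame(n)
    if n=="wrist":
        T=np.eye(4);T[:3,:3]=Ro.from_euler('xyz',s['ee_rot']).as_matrix();T[:3,3]=s['eef_pos'];f["T"]=T@f["hand_eye"]
    if save: cv2.imwrite(f"pics/{save}.png",f["pixels"][:,:,::-1]); np.savez(f"pics/{save}.npz",**f)
    return f
def ray(f,px,z):
    K=np.array([[f["fx"],0,f["cx"]],[0,f["fy"],f["cy"]],[0,0,1]],float)
    p=cv2.undistortPoints(np.array(px,float).reshape(-1,1,2),K,np.array([float(f["k1"]),0,0,0])).reshape(-1,2)
    d=np.c_[p[:,0],-p[:,1],-np.ones(len(p))]@f["T"][:3,:3].T; o=f["T"][:3,3]
    return o+d*((z-o[2])/d[:,2])[:,None]
def proj(f,P):
    P=np.atleast_2d(P);c=(P-f["T"][:3,3])@f["T"][:3,:3]
    K=np.array([[f["fx"],0,f["cx"]],[0,f["fy"],f["cy"]],[0,0,1]],float)
    return cv2.projectPoints(np.c_[c[:,0],-c[:,1],-c[:,2]],np.zeros(3),np.zeros(3),K,np.array([float(f["k1"]),0,0,0]))[0].reshape(-1,2)
def crop(f,x0,y0,x1,y1,k,name):
    cv2.imwrite(f"pics/{name}.png",cv2.resize(f["pixels"][y0:y1,x0:x1,::-1],None,fx=k,fy=k,interpolation=cv2.INTER_CUBIC))
E
python3 - <<'E'
from h import *
f=grab("side","s1");crop(f,220,150,450,390,2.5,"s1c")
g=grab("scene","c1");crop(g,240,70,450,310,2.5,"c1c")
E
```

```text
(no output)
```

View pics/s1c.png

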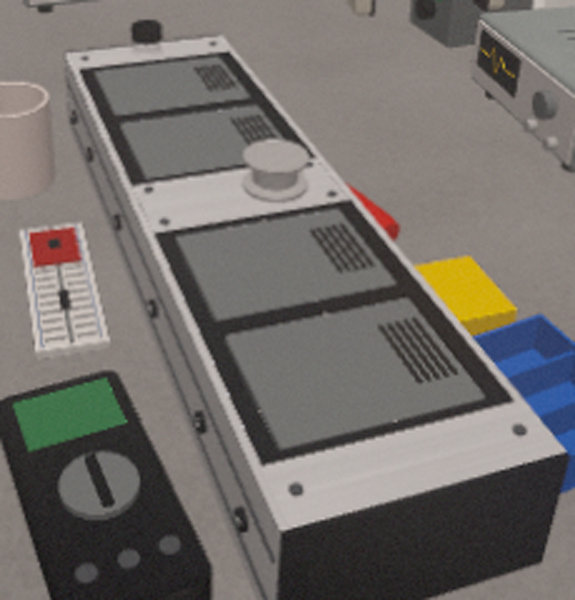

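View pics/c1c.png

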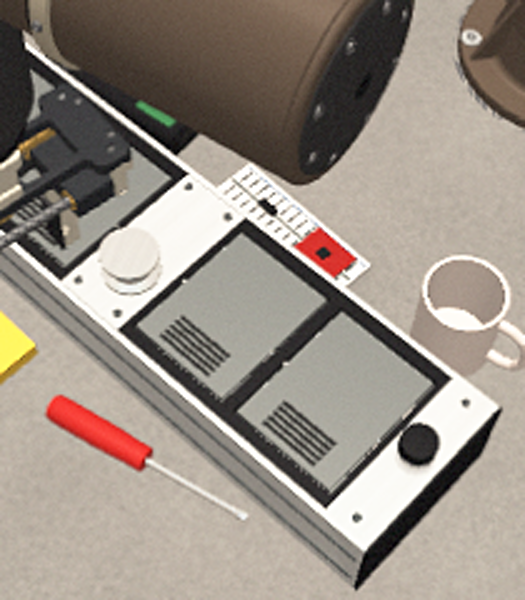

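```bash
python3 - <<'E'
from h import *
f=dict(np.load("pics/s1.npz"));g=dict(np.load("pics/c1.npz"))
a=ray(f,np.array([[282,528],[566,452],[66,50],[222,37]])/2.5+[220,150],.09)
b=ray(g,np.array([[500,407],[356,553]])/2.5+[240,70],.09)
print(a.round(4),b.round(4),sep="\n")
nf,nb=a[0],a[1];ff,fb=b
print([np.linalg.norm(v) for v in (nb-nf,fb-ff,nf-ff,nb-fb)])
c=(nf+nb+ff+fb)/4;u=(ff+fb-nf-nb);yaw=np.arctan2(-u[0],u[1]);print(c,np.degrees(yaw))
R=Ro.from_euler('z',yaw).as_matrix()
for y in(-.209,-.093,.093,.209):print(y,(c+R@[.005,y,0]).round(4),(c+R@[.045,y,0]).round(4),(c+R@[-.065,y,0]).round(4))
# ribs in scene/side
pts=np.array([c+R@[.045,y,0] for y in(-.209,-.093,.093,.209)])
print(proj(f,pts)-[220,150],proj(g,pts)-[240,70])
for im,nm in((f,"s1m"),(g,"c1m")):
    o=im["pixels"][:,:,::-1].copy()
    P=[c+R@[x,y0+y,0] for y0 in(-.209,-.093,.093,.209) for x,y in((.045,0),(-.065,-.05),(-.065,.05),(.065,.05),(.065,-.05))]
    for p in proj(im,np.array(P)): cv2.circle(o,tuple(int(round(v)) for v in p),1,(0,0,255),-1)
    cv2.imwrite(f"pics/{nm}.png",cv2.resize(o[60:390,160:460],None,fx=1.8,fy=1.8))
E
```

```text
[[ 0.4882 -0.3456  0.09  ]
 [ 0.6539 -0.3244  0.09  ]
 [ 0.4034  0.2723  0.09  ]
 [ 0.5684  0.2832  0.09  ]]
[[0.4006 0.274  0.09  ]
 [0.5742 0.2934 0.09  ]]
[np.float64(0.16701227639002572), np.float64(0.17461114289712049), np.float64(0.6258075277188696), np.float64(0.622946319056315)]
[ 0.5292343  -0.02565793  0.09      ] 7.699786915771198
-0.209 [ 0.5622 -0.2321  0.09  ] [ 0.6018 -0.2267  0.09  ] [ 0.4928 -0.2415  0.09  ]
-0.093 [ 0.5466 -0.1171  0.09  ] [ 0.5863 -0.1118  0.09  ] [ 0.4773 -0.1265  0.09  ]
0.093 [0.5217 0.0672 0.09  ] [0.5614 0.0725 0.09  ] [0.4524 0.0578 0.09  ]
0.209 [0.5062 0.1821 0.09  ] [0.5458 0.1875 0.09  ] [0.4368 0.1727 0.09  ]
[[166.5962756  139.03517837]
 [136.56560313  98.25344104]
 [102.25988482  51.69397525]
 [ 86.48187308  30.28994308]] [[-17.00396306  58.72909893]
 [ 16.35329411  87.07818979]
 [ 76.32940508 137.98375553]
 [117.89889089 173.21833625]]
```

View pics/s1m.png

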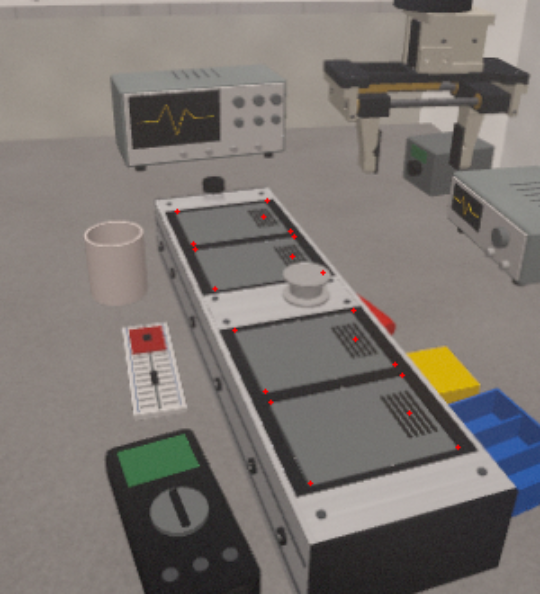

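View pics/c1m.png

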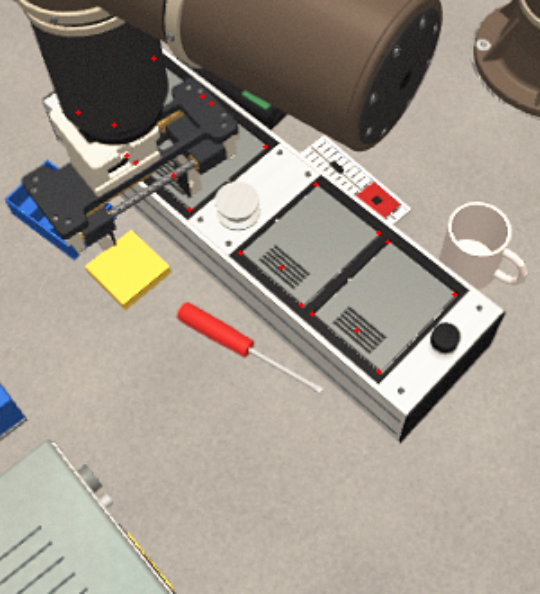

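Emit:
carry_out(
  deltas=[
    [0,0,0,1,0,0],
    [0,0,0,1,0,0],
    [0,0,0,1,0,0],
    [0,0,0,1,0,0],
    [0,0,0,1,0,0],
  ],
  hand=1,
  newtons=10,
)

```text
t: 0.75
eef_pos: [0.6743, -0.0, 0.2251]
ee_rot: [2.013, 1.568, -3.061]
force: [-0.5, -0.3, 0.3]
width: 0.0532
```

Emit:
carry_out(
  deltas=[
    [0,0,0,1,0,0],
    [0,0,0,1,0,0],
    [0,0,0,1,0,0],
    [0,0,0,1,0,0],
    [0,0,0,1,0,0],
  ],
)

```text
t: 1.25
eef_pos: [0.6738, 0.0, 0.2242]
ee_rot: [2.359, 1.567, -3.079]
force: [0.9, -0.5, -0.1]
width: 0.0132
```

Emit:
carry_out(
  deltas=[
    [0,0,0,1,0,0],
    [0,0,0,1,0,0],
    [0,0,0,1,0,0],
    [0,0,0,1,0,0],
    [0,0,0,1,0,0],
  ],
)

```text
t: 1.75
eef_pos: [0.6733, -0.0, 0.2233]
ee_rot: [2.714, 1.565, -3.088]
force: [-0.5, -0.6, -0.5]
width: 0.0002
```

Emit:
carry_out(
  deltas=[
    [0,0,0,1,0,0],
    [0,0,0,1,0,0],
    [0,0,0,1,0,0],
    [0,0,0,1,0,0],
    [0,0,0,1,0,0],
  ],
)

```text
t: 2.25
eef_pos: [0.6728, 0.0, 0.2224]
ee_rot: [3.069, 1.563, -3.097]
force: [-0.1, 0.5, 0.5]
width: 0.0004
```

```bash
cat >> h.py <<'E'
C=np.array([0.5292,-0.0257,0.087]);YAW=np.radians(7.7);RT=Ro.from_euler('z',YAW).as_matrix()
def st():
    s=arm.get_state();R=Ro.from_euler('xyz',s['ee_rot']).as_matrix()
    print('t',round(s['t'],2),'pos',s['eef_pos'].round(4),'trunkpos mm',((s['eef_pos']-C)@RT*1000).round(1),'F',s['force'].round(2),'w',round(s['width'],4))
    print('tool axes in trunk (cols)\n',(RT.T@R).round(3)); return s,R
def go(tx,ty,tz):
    """trunk mm target (rel pivot height at centre) -> tool units, keep orientation; and rot to x down,y=Y,z=X"""
    s,R=st();d=R.T@(C+RT@(np.array([tx,ty,tz])/1000)-s['eef_pos'])/0.04
    Rd=RT@np.array([[0,0,1],[0,1,0],[-1,0,0]]);print('units',d.round(2),'rot units',(np.degrees(Ro.from_matrix(R.T@Rd).as_rotvec())/4).round(2),'q',s['q'].round(2))
E
python3 -c "
from h import *
go(45,-93,40)"
```

```text
t 2.25 pos [0.6728 0.     0.2224] trunkpos mm [145.7   6.3 135.4] F [-0.06  0.49  0.54] w 0.0004
tool axes in trunk (cols)
 [[-0.007  0.018  1.   ]
 [ 0.001  1.    -0.018]
 [-1.     0.001 -0.007]]
units [ 2.4  -2.53 -2.46] rot units [-0.25 -0.1  -0.01] q [ 0.29  0.36  0.01 -0.   -1.22 -1.74]
```

Emit:
carry_out(
  deltas=[
    [0,-0.8,-0.8,0,0,0],
    [0,-0.9,-0.8,0,0,0],
    [0,-0.8,-0.8,0,0,0],
    [0.8,0,0,0,1,0],
    [0.8,0,0,0,1,0],
  ],
)

```text
t: 2.75
eef_pos: [0.5851, -0.114, 0.1636]
ee_rot: [-3.138, 1.432, -3.022]
force: [0.9, 1.0, -0.3]
width: 0.0003
```

```bash
python3 -c "
from h import *
go(45,-93,10)"
```

```text
t 2.75 pos [ 0.5851 -0.114   0.1636] trunkpos mm [ 43.5 -95.   76.6] F [ 0.93  1.02 -0.28] w 0.0003
tool axes in trunk (cols)
 [[-0.138  0.018  0.99 ]
 [ 0.002  1.    -0.018]
 [-0.99  -0.001 -0.138]]
units [1.64 0.05 0.27] rot units [-0.26 -1.98 -0.01] q [ 0.13  0.36 -0.15 -0.   -1.21 -1.59]
```

Emit:
carry_out(
  deltas=[
    [0.8,0,0.1,0,0,0],
    [0.7,0,0.1,0,0,0],
    [0.15,0,0,0,0,0],
    [0,0,0,0,0,0],
  ],
)

```text
t: 3.15
eef_pos: [0.5824, -0.115, 0.0914]
ee_rot: [-3.14, 1.424, -3.025]
force: [0.4, 1.8, 3.8]
width: 0.0003
```

```bash
python3 -c "
from h import *
go(45,-93,5)"
```

```text
t 3.15 pos [ 0.5824 -0.115   0.0914] trunkpos mm [ 40.7 -95.7   4.4] F [0.39 1.85 3.83] w 0.0003
tool axes in trunk (cols)
 [[-0.146  0.02   0.989]
 [ 0.003  1.    -0.02 ]
 [-0.989 -0.    -0.146]]
units [-0.03  0.07  0.1 ] rot units [-0.29 -2.1  -0.02] q [ 0.13  0.43 -0.22 -0.   -1.07 -1.59]
```

Emit:
carry_out(
  deltas=[
    [0.08,0,0,0,0,0],
    [0.05,0,0,0,0,0],
  ],
)

```text
t: 3.35
eef_pos: [0.5827, -0.115, 0.0915]
ee_rot: [-3.132, 1.427, -3.016]
force: [-1.1, 0.4, 3.2]
width: 0.0004
```

Emit:
carry_out(
  deltas=[
    [0.2,0,0,0,0,0],
    [0.2,0,0,0,0,0],
  ],
)

```text
t: 3.55
eef_pos: [0.5831, -0.1152, 0.0905]
ee_rot: [-3.104, 1.435, -2.983]
force: [-19.2, 12.7, 53.4]
width: 0.0006
```

Emit:
carry_out(
  deltas=[
    [-0.5,0,0,0,0,0],
    [-0.3,-1,0,0,0,0],
    [0,-1,0,0,0,0],
    [0,-0.95,0,0,0,0],
    [0,0,0,0,0,0],
  ],
)

```text
t: 4.05
eef_pos: [0.6082, -0.2338, 0.1398]
ee_rot: [-3.055, 1.454, -2.927]
force: [-0.1, 0.2, -1.6]
width: 0.0007
```

```bash
python3 -c "
from h import *
go(42,-209,6)"
```

```text
t 4.05 pos [ 0.6082 -0.2338  0.1398] trunkpos mm [  50.4 -216.8   52.8] F [-0.1   0.17 -1.6 ] w 0.0007
tool axes in trunk (cols)
 [[-0.116  0.005  0.993]
 [-0.009  1.    -0.006]
 [-0.993 -0.01  -0.116]]
units [ 1.18  0.21 -0.07] rot units [-0.08 -1.66  0.14] q [-0.05  0.44 -0.08  0.03 -1.16 -1.41]
```

Emit:
carry_out(
  deltas=[
    [0.8,0.2,-0.1,0,0,0],
    [0.25,0,0,0,0,0],
    [0.08,0,0,0,0,0],
    [0.08,0,0,0,0,0],
  ],
)

```text
t: 4.45
eef_pos: [0.6013, -0.2294, 0.0984]
ee_rot: [-3.014, 1.464, -2.886]
force: [-0.2, 0.2, 1.1]
width: 0.0003
```

```bash
python3 -c "
from h import *
go(42,-209,4)"
```

```text
t 4.45 pos [ 0.6013 -0.2294  0.0984] trunkpos mm [  44.2 -211.5   11.4] F [-0.21  0.17  1.14] w 0.0003
tool axes in trunk (cols)
 [[-0.106  0.006  0.994]
 [-0.013  1.    -0.008]
 [-0.994 -0.014 -0.106]]
units [ 0.19  0.07 -0.03] rot units [-0.1  -1.52  0.19] q [-0.04  0.46 -0.16  0.04 -1.05 -1.42]
```

Emit:
carry_out(
  deltas=[
    [0.1,0,0,0,0,0],
    [0.1,0,0,0,0,0],
    [0.1,0,0,0,0,0],
  ],
)

```text
t: 4.75
eef_pos: [0.6022, -0.2294, 0.0905]
ee_rot: [-2.988, 1.467, -2.858]
force: [-10.6, 9.6, 36.0]
width: 0.0007
```

Emit:
carry_out(
  deltas=[
    [0.12,0,0,0,0,0],
  ],
)

```text
t: 4.85
eef_pos: [0.6023, -0.2295, 0.0904]
ee_rot: [-2.97, 1.468, -2.838]
force: [-13.6, 13.7, 45.7]
width: 0.0002
```

Emit:
carry_out(
  deltas=[
    [-1,0,0,0,0,0],
    [-1,0,0,0,0,0],
    [-0.3,1,0,0,0,0],
    [0,1,0,0,0,0],
    [0,1,0,0,0,0],
  ],
)

```text
t: 5.35
eef_pos: [0.5967, -0.108, 0.1856]
ee_rot: [-2.953, 1.471, -2.826]
force: [-0.1, -0.4, 0.5]
width: 0.0002
```

Emit:
carry_out(
  deltas=[
    [0,1,0,0,0,0],
    [0,1,0,0,0,0],
    [0,1,0,0,0,0],
    [0,1,0,0,0,0],
    [0,0,0,0,0,0],
  ],
)

```text
t: 5.85
eef_pos: [0.5754, 0.0613, 0.1846]
ee_rot: [-2.953, 1.476, -2.821]
force: [0.1, -0.5, 0.6]
width: 0.0004
```

```bash
python3 -c "
from h import *
go(42,93,12)
f=grab('side','s2');crop(f,200,50,500,390,1.7,'s2c')"
```

```text
t 5.85 pos [0.5754 0.0613 0.1846] trunkpos mm [57.5 80.  97.6] F [ 0.11 -0.47  0.61] w 0.0004
tool axes in trunk (cols)
 [[-0.093  0.002  0.996]
 [-0.017  1.    -0.004]
 [-0.996 -0.018 -0.093]]
units [ 2.16  0.36 -0.19] rot units [-0.04 -1.33  0.25] q [ 0.44  0.29 -0.19 -0.01 -1.19 -1.87]
```

View pics/s2c.png

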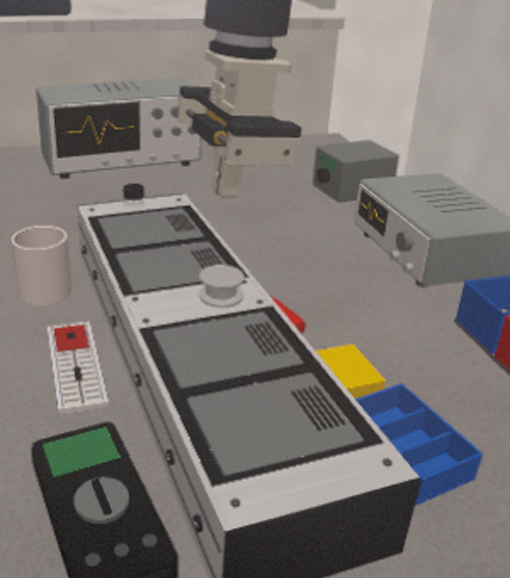

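Emit:
carry_out(
  deltas=[
    [0.8,0.35,-0.1,0,1,0.2],
    [0.8,0,-0.1,0,0.5,0],
    [0.35,0,-0.1,0,0,0],
    [0.1,0,0,0,0,0],
    [0,0,0,0,0,0],
  ],
)

```text
t: 6.4
eef_pos: [0.5518, 0.0689, 0.1046]
ee_rot: [-3.123, 1.373, -2.993]
force: [1.0, -0.5, 0.2]
width: 0.0005
```

```bash
python3 -c "
from h import *
go(42,93,4)"
```

```text
t 6.4 pos [0.5518 0.0689 0.1046] trunkpos mm [35.1 90.7 17.6] F [ 1.   -0.47  0.23] w 0.0005
tool axes in trunk (cols)
 [[-0.196  0.004  0.981]
 [-0.003  1.    -0.004]
 [-0.981 -0.004 -0.196]]
units [0.3  0.06 0.24] rot units [-0.06 -2.83  0.05] q [ 0.44  0.39 -0.23 -0.06 -1.14 -1.85]
```

Emit:
carry_out(
  deltas=[
    [0.2,0,0.2,0,0,0],
    [0.1,0,0,0,0,0],
    [0.1,0,0,0,0,0],
    [0.1,0,0,0,0,0],
  ],
)

```text
t: 6.8
eef_pos: [0.5597, 0.0691, 0.0909]
ee_rot: [-3.121, 1.381, -2.989]
force: [-12.2, 4.3, 38.3]
width: 0.0005
```

Emit:
carry_out(
  deltas=[
    [0.1,0,0,0,0,0],
  ],
)

```text
t: 6.9
eef_pos: [0.5597, 0.0692, 0.0911]
ee_rot: [-3.12, 1.383, -2.986]
force: [-7.4, 1.9, 26.7]
width: 0.0006
```

Emit:
carry_out(
  deltas=[
    [-0.8,0,0,0,0,0],
    [-0.5,0.8,0,0,0,0],
    [0,1,0,0,0,0],
    [0,0.9,0,0,0,0],
    [0,0,0,0,0,0],
  ],
)

```text
t: 7.4
eef_pos: [0.557, 0.1809, 0.1483]
ee_rot: [-3.137, 1.391, -3.005]
force: [-0.6, -0.6, 0.4]
width: 0.0
```

```bash
python3 -c "
from h import *
go(42,195,8)
g=dict(np.load('pics/c1.npz'));f=dict(np.load('pics/s1.npz'))
print('jar',(ray(g,[[240+417/2.5,70+441/2.5]],.12)-C)@RT, (ray(f,[[220+147/2.5,150+28/2.5]],.12)-C)@RT)
print('spool',(ray(g,[[240+129/2.5,70+250/2.5]],.118)-C)@RT,(ray(f,[[220+275/2.5,150+155/2.5]],.118)-C)@RT)
"
```

```text
t 7.4 pos [0.557  0.1809 0.1483] trunkpos mm [ 55.2 201.   61.3] F [-0.56 -0.59  0.44] w 0.0
tool axes in trunk (cols)
 [[-0.178  0.003  0.984]
 [-0.     1.    -0.003]
 [-0.984 -0.001 -0.178]]
units [ 1.37 -0.15 -0.09] rot units [-0.04 -2.57  0.01] q [ 0.59  0.38 -0.12 -0.08 -1.23 -2.  ]
jar [[-0.00356779  0.28987501  0.033     ]] [[-0.00736676  0.2754288   0.033     ]]
spool [[0.02654839 0.00282815 0.031     ]] [[ 0.02705259 -0.00101121  0.031     ]]
```

Emit:
carry_out(
  deltas=[
    [0.8,-0.35,-0.05,0,0,0],
    [0.4,0,-0.05,0,0,0],
    [0.1,0,0,0,0,0],
    [0.1,0,0,0,0,0],
  ],
)

```text
t: 7.8
eef_pos: [0.5469, 0.1663, 0.0952]
ee_rot: [3.136, 1.398, -3.012]
force: [-0.1, 0.1, 0.4]
width: 0.0005
```

```bash
python3 -c "
from h import *
go(42,187,4)"
```

```text
t 7.8 pos [0.5469 0.1663 0.0952] trunkpos mm [ 43.3 187.9   8.2] F [-0.1   0.07  0.36] w 0.0005
tool axes in trunk (cols)
 [[-0.172 -0.001  0.985]
 [ 0.001  1.     0.001]
 [-0.985  0.001 -0.172]]
units [ 0.11 -0.02 -0.01] rot units [ 0.01 -2.48 -0.01] q [ 0.58  0.41 -0.21 -0.08 -1.11 -1.98]
```

Emit:
carry_out(
  deltas=[
    [0.1,0,0,0,0,0],
    [0.1,0,0,0,0,0],
    [0.1,0,0,0,0,0],
  ],
)

```text
t: 8.1
eef_pos: [0.5466, 0.1662, 0.0845]
ee_rot: [3.131, 1.401, -3.017]
force: [-0.7, -0.3, 2.1]
width: 0.0005
```

Emit:
carry_out(
  deltas=[
    [0.15,0,0,0,0,0],
    [0.15,0,0,0,0,0],
  ],
)

```text
t: 8.3
eef_pos: [0.5451, 0.166, 0.0729]
ee_rot: [3.129, 1.402, -3.019]
force: [-1.3, 0.8, 3.3]
width: 0.0004
```

Emit:
carry_out(
  deltas=[
    [0.12,0,-0.06,0,0,0],
    [0.12,0,-0.06,0,0,0],
    [0.12,0,-0.06,0,0,0],
  ],
)

```text
t: 8.6
eef_pos: [0.5363, 0.1649, 0.0589]
ee_rot: [3.127, 1.405, -3.02]
force: [0.5, -0.2, 2.5]
width: 0.0006
```

```bash
python3 -c "
from h import *
st()
f=grab('side','s3');crop(f,200,50,420,290,2.5,'s3c')"
```

```text
t 8.6 pos [0.5363 0.1649 0.0589] trunkpos mm [ 32.5 188.  -28.1] F [ 0.5  -0.25  2.47] w 0.0006
tool axes in trunk (cols)
 [[-0.165 -0.001  0.986]
 [ 0.002  1.     0.001]
 [-0.986  0.002 -0.165]]
```

View pics/s3c.png

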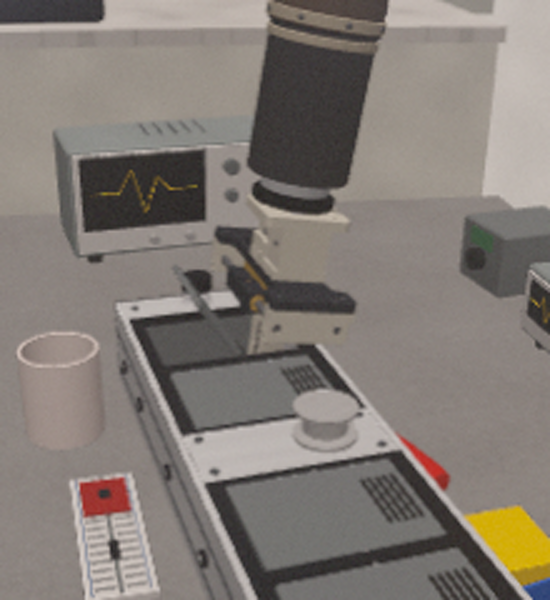

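Emit:
carry_out(
  deltas=[
    [0.06,0,-0.1,0,0,0],
    [0.03,0,-0.08,0,0,0],
    [0,0,0,0,0,0],
  ],
)

```text
t: 8.95
eef_pos: [0.5276, 0.164, 0.0551]
ee_rot: [3.126, 1.405, -3.022]
force: [2.7, -0.1, 0.6]
width: 0.0006
```

```bash
python3 -c "
from h import *
st()
f=grab('side','s4');crop(f,200,50,420,290,2.5,'s4c')"
```

```text
t 8.95 pos [0.5276 0.164  0.0551] trunkpos mm [ 23.8 188.2 -31.9] F [ 2.73 -0.11  0.56] w 0.0006
tool axes in trunk (cols)
 [[-0.165 -0.001  0.986]
 [ 0.002  1.     0.001]
 [-0.986  0.003 -0.165]]
```

View pics/s4c.png

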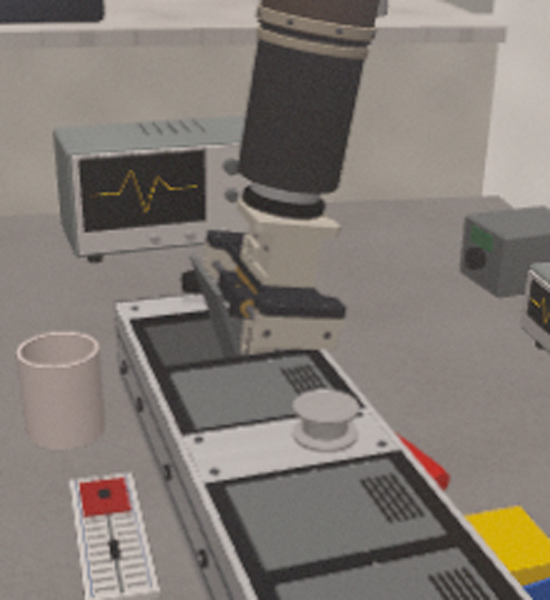

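Emit:
carry_out(
  deltas=[
    [-0.8,0,0.3,0,0,0],
    [-1,0,0.2,0,0,0],
    [-1,0,0,0,-1,0],
    [-1,0,0,0,-1,0],
    [-0.6,0,0,0,-0.4,0],
  ],
)

```text
t: 9.5
eef_pos: [0.5677, 0.1675, 0.2255]
ee_rot: [-2.878, 1.56, -2.746]
force: [0.4, 0.9, 0.4]
width: 0.0003
```

```bash
python3 -c "
from h import *
go(-80,205,110)
f=grab('side','s5');crop(f,200,50,420,290,2.5,'s5c')"
```

```text
t 9.5 pos [0.5677 0.1675 0.2255] trunkpos mm [ 64.  186.3 138.5] F [0.36 0.88 0.38] w 0.0003
tool axes in trunk (cols)
 [[-0.011  0.002  1.   ]
 [-0.003  1.    -0.002]
 [-1.    -0.003 -0.011]]
units [ 0.75  0.46 -3.59] rot units [-0.03 -0.15  0.04] q [ 0.62  0.23 -0.17 -0.   -1.18 -2.05]
```

View pics/s5c.png

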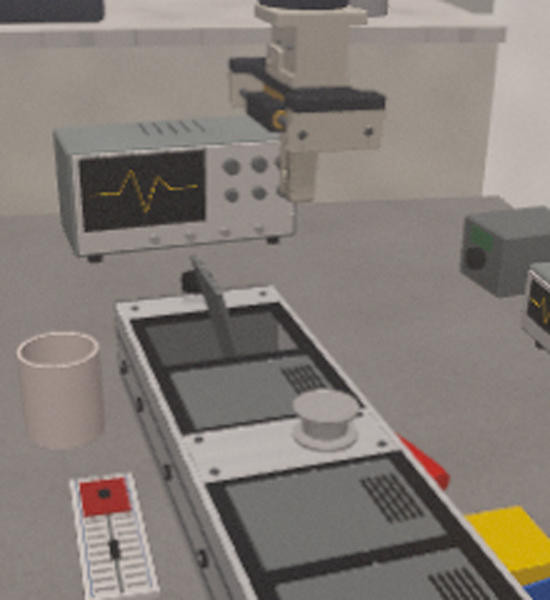

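Emit:
carry_out(
  deltas=[
    [0,0.2,-1,0,0,0],
    [0,0.2,-1,0,0,0],
    [0,0,-1,0,0,0],
    [0,0,-0.9,0,0,0],
    [0,0,0,0,0,0],
  ],
)

```text
t: 10.05
eef_pos: [0.4045, 0.161, 0.2292]
ee_rot: [-2.978, 1.561, -2.848]
force: [0.5, 0.7, -0.2]
width: 0.0007
```

```bash
python3 -c "
from h import *
go(-60,205,45)"
```

```text
t 10.05 pos [0.4045 0.161  0.2292] trunkpos mm [-98.6 201.7 142.2] F [ 0.54  0.67 -0.2 ] w 0.0007
tool axes in trunk (cols)
 [[-0.009  0.004  1.   ]
 [-0.002  1.    -0.004]
 [-1.    -0.002 -0.009]]
units [2.42 0.09 0.99] rot units [-0.05 -0.13  0.02] q [ 0.83 -0.04 -0.47 -0.01 -1.15 -2.27]
```

Emit:
carry_out(
  deltas=[
    [1,0,0,0,0,0],
    [1,0,0.2,0,0,0],
    [0.4,0,0.3,0,0,0],
    [0,0,0.3,0,0,0],
    [0,0,0,0,0,0],
  ],
)

```text
t: 10.55
eef_pos: [0.4355, 0.1655, 0.1321]
ee_rot: [3.003, 1.563, 3.136]
force: [-0.3, -0.9, 0.1]
width: 0.0006
```

```bash
python3 -c "
from h import *
go(-30,205,45)"
```

```text
t 10.55 pos [0.4355 0.1655 0.1321] trunkpos mm [-67.2 202.   45.1] F [-0.33 -0.95  0.1 ] w 0.0006
tool axes in trunk (cols)
 [[-0.008  0.001  1.   ]
 [ 0.001  1.    -0.001]
 [-1.     0.001 -0.008]]
units [-0.01  0.08  0.93] rot units [-0.01 -0.12 -0.02] q [ 0.78  0.11 -0.56 -0.01 -0.91 -2.22]
```

Emit:
carry_out(
  deltas=[
    [0,0,0.5,0,0,0],
    [0,0,0.4,0,0,0],
    [0,0,0.25,0,0,0],
    [0,0,0.2,0,0,0],
  ],
)

```text
t: 10.95
eef_pos: [0.4911, 0.1729, 0.1347]
ee_rot: [2.882, 1.563, 3.014]
force: [-1.0, 1.3, -0.4]
width: 0.0006
```

Emit:
carry_out(
  deltas=[
    [0,0,0.15,0,0,0],
    [0,0,0.1,0,0,0],
  ],
)

```text
t: 11.15
eef_pos: [0.4954, 0.1729, 0.1344]
ee_rot: [3.074, 1.551, -3.079]
force: [-30.1, 6.3, 22.8]
width: 0.0004
```

```bash
python3 -c "
from h import *
st()
f=grab('side','s6');crop(f,200,50,420,290,2.5,'s6c')"
```

```text
t 11.15 pos [0.4954 0.1729 0.1344] trunkpos mm [ -6.9 201.3  47.4] F [-30.12   6.31  22.79] w 0.0004
tool axes in trunk (cols)
 [[-0.02   0.004  1.   ]
 [ 0.001  1.    -0.004]
 [-1.     0.001 -0.02 ]]
```

View pics/s6c.png

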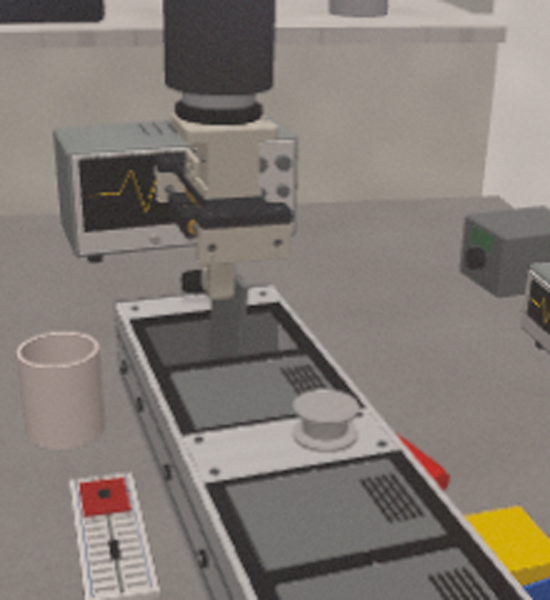

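Against the stop (30 N reaction). Back off and lift away.

Emit:
carry_out(
  deltas=[
    [0,0,-0.5,0,0,0],
    [0,0,-0.9,0,0,0],
    [-0.8,0,-0.4,0,0,0],
    [-0.8,0,0,0,0,0],
    [-0.6,0,0,0,0,0],
  ],
)

```text
t: 11.7
eef_pos: [0.42, 0.1615, 0.2242]
ee_rot: [-3.072, 1.543, -2.942]
force: [0.1, -0.8, 0.3]
width: 0.0007
```

Emit:
carry_out(
  deltas=[
    [0,0,0,0,0,0],
    [0,0,0,0,0,0],
    [0,0,0,0,0,0],
  ],
)

```text
t: 12.0
eef_pos: [0.4212, 0.1627, 0.2286]
ee_rot: [2.99, 1.551, 3.121]
force: [0.5, -0.6, -0.5]
width: 0.0005
```

```bash
python3 -c "
from h import *
st()
f=grab('side','s7');crop(f,200,50,500,390,1.7,'s7c')
g=grab('scene','c7');
for a,b in(('s1',f),('c1',g)):
    o=dict(np.load(f'pics/{a}.npz'))['pixels'];d=cv2.absdiff(o,b['pixels']).max(2);cv2.imwrite(f'pics/d_{a}.png',(d>45).astype(np.uint8)*255)
"
```

```text
t 12.0 pos [0.4212 0.1627 0.2286] trunkpos mm [-81.8 201.2 141.6] F [ 0.47 -0.64 -0.46] w 0.0005
tool axes in trunk (cols)
 [[-0.02   0.004  1.   ]
 [ 0.003  1.    -0.004]
 [-1.     0.003 -0.02 ]]
```

View pics/s7c.png

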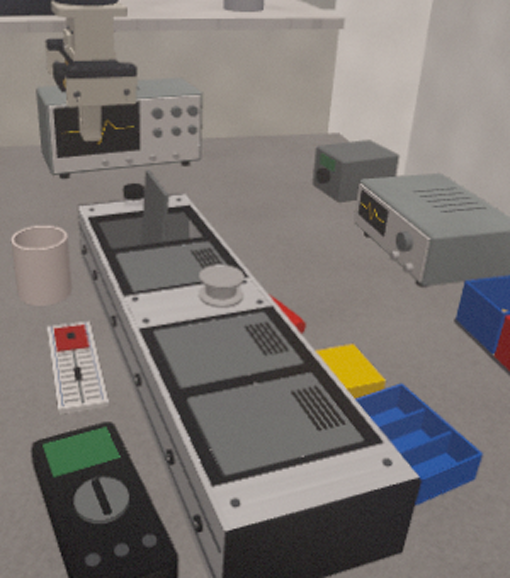

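View pics/c7.png

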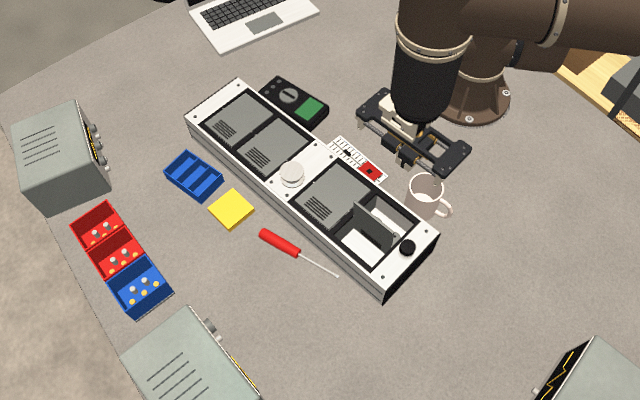

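View pics/d_s1.png

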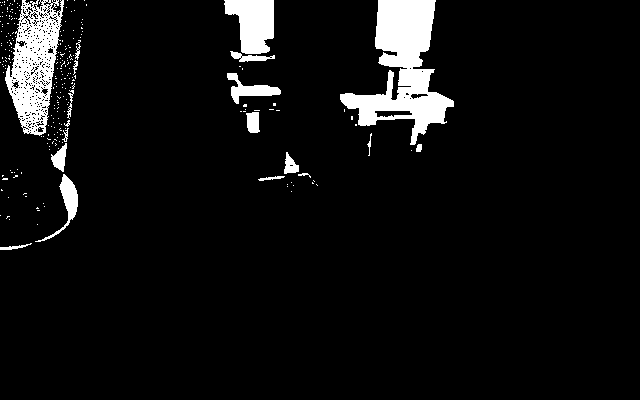

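```bash
python3 -c "
from h import *
for n,o in(('s7',(200,60)),('c7',(320,130))):
    f=dict(np.load(f'pics/{n}.npz'));im=f['pixels'][:,:,::-1].copy();k=5
    im=cv2.resize(im[o[1]:o[1]+115,o[0]:o[0]+130],None,fx=k,fy=k)
    for a,c in((95,(0,255,0)),(78,(0,0,255))):
        t=np.radians(a);P=np.array([C+RT@np.array([.005-.07*np.cos(t),y,.07*np.sin(t)]) for y in(.159,.259)])
        p=((proj(f,P)-o+.5)*k).astype(int);cv2.line(im,tuple(map(int,p[0])),tuple(map(int,p[1])),c,1)
    cv2.imwrite(f'pics/{n}v.png',im)
"
```

```text
(no output)
```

View pics/s7v.png

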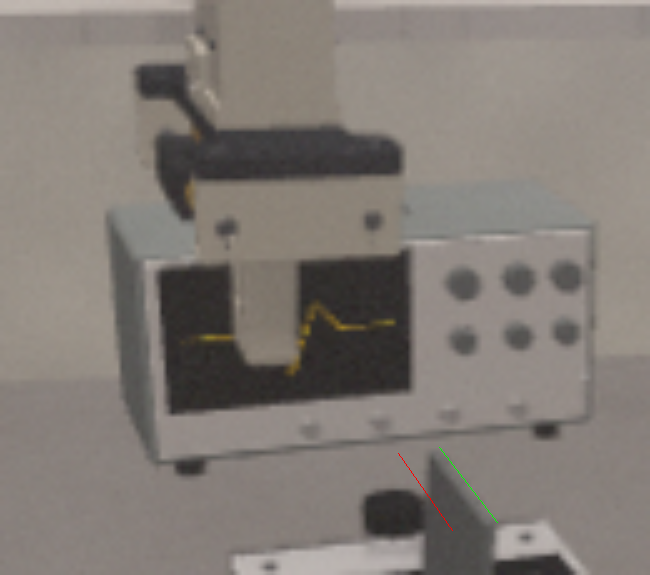

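View pics/c7v.png

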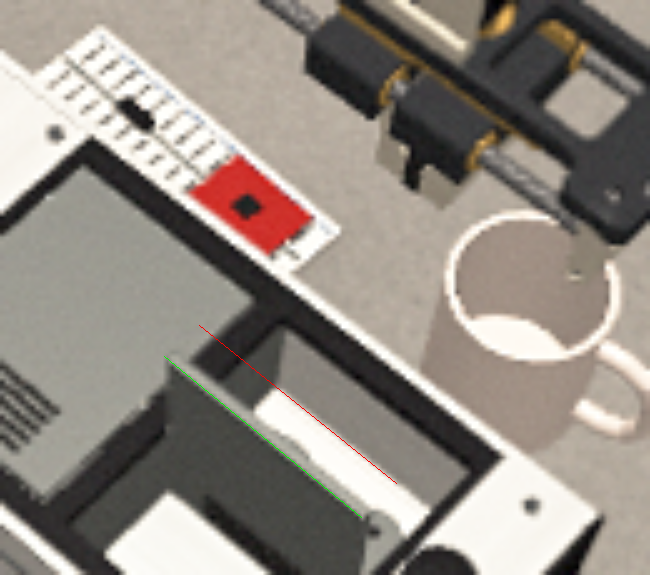

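Both views place the front edge on or beside the 95° line and well past the 78° one. The cover is at its stop and the hand is clear.

```bash
python3 -c "
from station import arm
print(arm.job_done())"
```

```text
the job is handed in; nothing more can be done
None
```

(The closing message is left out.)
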